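# Spin-check the index wheel and park it on its mark

### The job

Flick the wooden index wheel with a fingertip against one of its pegs, anticlockwise seen from above as its blue arrows show, so that it coasts freely until its red patch has gone past the yellow pointer and at least half a turn further. Then, on any later pass and not before the red patch comes up to the pointer, press a fingertip on the wheel to brake it so that it stops with the pointer tip within the red patch, and take the hand away, leaving the wheel at rest there. Do not push or steer the wheel round to the mark, lift nothing, and leave the other things on the bench and on the stand where they are.

Things in the scene. Friction and masses are not known exactly. Their poses are not given: they have to be found in the camera images.
- stand: grey square board 300 x 300 mm, 18 mm thick, bolted down, carrying the wheel; origin at the centre of its underside, exactly under the wheel's vertical axis; its +x points from the axis to the pointer, z up. The board's turn differs from time to time. Pointer post 18 mm x 30 mm at 132 to 150 mm from the axis, top 70 mm above the bench, level with the wheel's upper face
- hub: steel hub on the axis (origin 40 mm above the bench) carrying the wheel; could be pulled up off the stand but must stay down. Wheel: light wooden disc, 250 mm diameter, 18 mm thick, 0.55 kg, upper face 70 mm above the bench, steel boss 40 mm wide and 15 mm high at the centre. Its outer band, 75 to 125 mm from the axis, is bare and flat for braking
- wheel (a joint): wheel angle in rad, growing anticlockwise seen from above, counting on over the turns. 0, 2 pi, 4 pi ... = middle of the red patch exactly at the pointer. Starts at rest between -4.4 and -1.8. Free bearing: loses each second about a tenth of its speed plus 0.12 rad/s, so a flick to 3 rad/s coasts two to three turns and takes some 6 s to slow to 1 rad/s; a fingertip pressed on the face with 5 N stops it almost at once
- mark (a point): middle of the red patch at the wheel's rim, on the upper face, 125 mm from the axis; the patch is 40 mm wide along the rim and reaches 38 mm inwards, flat paint
- pointer (a point): the point of the rim's circle straight in front of the yellow pointer tip, 125 mm from the axis at the height of the wheel's upper face (70 mm); fixed to the stand
- peg0 (a point): centre of the top of an upright dark wooden peg on the wheel, 16 mm diameter, 40 mm high (top 110 mm above the bench), 65 mm from the axis, 45 degrees anticlockwise from the red patch. Turns with the wheel
- peg1 (a point): centre of the top of an upright dark wooden peg on the wheel, 16 mm diameter, 40 mm high (top 110 mm above the bench), 65 mm from the axis, 135 degrees anticlockwise from the red patch. Turns with the wheel
- peg2 (a point): centre of the top of an upright dark wooden peg on the wheel, 16 mm diameter, 40 mm high (top 110 mm above the bench), 65 mm from the axis, 225 degrees anticlockwise from the red patch. Turns with the wheel
- peg3 (a point): centre of the top of an upright dark wooden peg on the wheel, 16 mm diameter, 40 mm high (top 110 mm above the bench), 65 mm from the axis, 315 degrees anticlockwise from the red patch. Turns with the wheel
- bearing: loose steel ring, 36 mm diameter, 12 mm high, on a corner of the stand board; origin at its underside. Leave alone
- dowel: loose wooden dowel end standing on the opposite corner of the board, 20 mm diameter, 40 mm high; origin at its underside. Leave alone
- glue: loose white bottle, 60 mm diameter, 150 mm high, left of the stand; origin at its underside. Leave alone
- can: loose tin with green label, 84 mm diameter, 100 mm high, right of the stand; origin at its underside. Leave alone
- screwdriver: loose screwdriver with red handle lying right of the stand. Leave alone
- hammer: loose hammer lying left of the stand. Leave alone
- offcut: loose wood block 50 x 110 x 30 mm lying right of the stand, beyond it; origin at its underside. Leave alone

How it is judged:
On the way, in this order (a step that is already met when the one before it is completed fails the run):
1. the wheel coasts anticlockwise faster than 1 rad/s with nothing touching it (velocity of joint wheel above 1 rad/s and contact force between anything else and hub below 0.05 N), for 0.3 s.
2. still coasting untouched, the mark has passed the pointer and gone half a turn further (value of joint wheel above 3.2 rad and velocity of joint wheel above 0.1 rad/s and contact force between anything else and hub below 0.05 N), for 0.05 s.
3. braked: a fingertip on the wheel and the wheel stopped with the pointer in the red patch (contact force between the fingers and hub above 0.2 N and horizontal distance between mark and pointer below 0.022 m and velocity of joint wheel between -0.1 and 0.1 rad/s), for 0.05 s.
At the end, for the whole second after the job is handed in: After coasting and being braked by a fingertip, the wheel is at rest (under 0.03 rad/s), down on its stand, with the middle of the red patch within 22 mm of the pointer along the rim, at least one full turn after first passing it (horizontal distance between mark and pointer below 0.022 m and value of joint wheel above 5.5 rad and velocity of joint wheel between -0.03 and 0.03 rad/s and z of hub in the frame of stand below 0.046 m); the robot touches nothing.
It fails at once if after the mark has first gone past the pointer (by 1 rad), the wheel is touched while the mark is more than 75 mm from the pointer (value of joint wheel above 1 rad and horizontal distance between mark and pointer above 0.075 m and contact force between anything else and hub above 0.3 N).
It fails at once if the wheel is lifted off its stand (z of hub in the frame of stand above 0.046 m).
It fails at once if one of the other things is lifted or moved more than 20 mm (distance of any of bearing, dowel, glue, can, screwdriver, hammer, offcut from where it was at the start of the episode above 0.02 m).
It also fails if it takes over 45 s, if anything falls off the work surface, if the arm or the gripper's body presses on something with over 40 N, if the wrist force passes 120 N, or if a joint passes its speed limit or range.

### The arm

A 7-joint arm with a two-finger parallel gripper is mounted at the origin on the work surface. World frame = base frame: x ahead of the robot, y to its left, z up, the work surface at z = 0. Lengths are in m, angles in rad, forces in N, time in s.
With the tool pointing down it reaches from about 0.425 to 0.925 m from the base axis. Payload 6.8 kg.
Tool frame: the origin (TCP) lies between the finger pads; the fingertips stand 14 mm ahead of it and the grasp point (between the pads) lies 5 mm behind it; z points along the fingers, y is the direction in which the jaws open and shut (so a half turn about z gives the same grasp; the last joint's range is limited). The gripper opens to 85 mm and grips with 20 to 120 N. Pads are 22 mm wide; open, the fingers measure 114 mm over their backs; the gripper's body (76 mm by 85 mm) begins 54 mm behind the grasp point. The pads swing forward as they close: fully open they stand 13 mm farther back than shut.
Start: joints at [1.205, 0.477, 0.022, 1.555, -0.011, 1.109, -0.083], TCP at [0.172, -0.653, 0.245] pointing down, gripper open.
Joint ranges: [-2.96, 2.96], [-0.34, 2.1], [-1.41, 1.46], [0.24, 2.44], [-1.37, 4.51], [0.17, 1.92], [-2.96, 2.96]. Speed limits (rad/s): [2.39, 2.39, 3.14, 3.14, 3.14, 3.14, 3.14].

### API

Orientations are given as a rotation vector (axis times angle).
In Python, from station import sensors, read_camera, camera_model, bot gives the robot as it stands.
- The arm moves only by the tool jog_arm, never from a script. Its argument "moves" is text: rows parted by semicolons, each of 7 numbers parted by spaces: the closure, from 0 (fully open) to 1 (shut), then the shift along the world's x, y, z in cm, then the turn, a rotation vector about the world's x, y, z in rad. In form: gripper tx ty tz rx ry rz; .... A call has 1 to 20 rows; each row shifts and turns the pose as measured when the row begins; what a row does not reach is not made up. A row lasts 1/8 s, in which the tool goes at most 62.5 mm and 10.7 degrees, less where a joint would pass 70% of its speed; a pose out of reach is approached as far as the arm can. A call is refused whole if a number of a shift passes 6.25 or a number of a turn 0.188, either way. A call with a gripper value outside its range is refused whole. The fingers move at their own pace and stop on an object; "grip_force" is the grip in N (left out, the last holds). Time passes only in rows, so rows that do not move let the fingers close. It gives the time, the measured TCP pose, the force and the opening at its end, in the units of the state.
- sensors.get_obs(): the state, without advancing time (a new reading comes with each control period).
- read_camera(name): name is "side" or "top"; returns the picture (400x640x3 uint8, red, green, blue); there is no depth.
- camera_model(name): a dict with "fx", "fy", "cx", "cy" (pixels), "D" ([k1, k2, p1, p2, k3] as OpenCV has them; the pictures are not rectified), "R" (3x3) and "t" (3): a world point X has camera coordinates R X + t. Camera axes: x right, y down, z forward; pixel columns grow to the right and rows downward; lengths in m; the calibration is good to about 2 mm. A picture is of the moment at which its call begins. camera_model takes no time and is no camera call.
- bot.close_job(): hands the job in, once; it reports no verdict.
The state is a dict: "clock": time; "q": joint angles; "joint_vel": joint speeds; "joint_efforts": joint torques, N m; "tool_pos": TCP position; "tool_rot": TCP orientation; "ft_force": force on the tool from outside, world axes, zero at the start; "torque": the same for the moment, N m; "gripper_width": finger opening in m.
Only numpy, scipy, OpenCV 4.12 (cv2) and the standard library are available. Lean on these libraries where they do the work, as an engineer would, in place of code of your own. Each camera call takes 0.05 s, during which the arm holds its last target. There are 200 camera calls.

## Working session

There is one attempt and no reset: what is moved stays moved. The work goes in short steps, Python scripts to look and compute and a tool call to move; the robot and the scene stay as the last step left them, time stands still between calls to the robot, and variables do not carry over. Pictures are saved under pics/ and viewed, about 8 in all and at most 12, crops included, and the job is handed in when it is done.

Besides the shell and the picture viewer there is one more tool, called after "Emit:" in YAML: its name, and indented under it one key for each argument. jog_arm: Moves the arm, as the interface text tells. Its arguments: {"type":"object","properties":{"moves":{"type":"string"},"grip_force":{"type":"number"}},"required":["moves"]}

```bash
mkdir -p pics; ls; python3 - <<'E'
from station import sensors, read_camera, camera_model, bot
import cv2
for n in ("top","side"):
    cv2.imwrite(f"pics/{n}0.png", read_camera(n)[:,:,::-1]); m=camera_model(n); print(n,m)
print(sensors.get_obs())
E
```

```text
pics
top {'fx': 459.8928929939131, 'fy': 459.8928929939131, 'cx': 310.09158122196794, 'cy': 197.35661084056878, 'D': array([-0.00689553,  0.        ,  0.        ,  0.        ,  0.        ]), 'R': array([[-0.02672036, -0.99962122,  0.00659043],
       [-0.9946855 ,  0.0259315 , -0.0996409 ],
       [ 0.09943226, -0.00921785, -0.99500164]]), 't': array([-4.92676194e-04,  5.82917046e-01,  1.19835189e+00])}
side {'fx': 463.06951894030374, 'fy': 463.06951894030374, 'cx': 313.6622142680556, 'cy': 202.31898236347297, 'D': array([0.00899547, 0.        , 0.        , 0.        , 0.        ]), 'R': array([[-0.98196656, -0.1883351 ,  0.01647918],
       [-0.13197908,  0.62049063, -0.7730284 ],
       [ 0.13536321, -0.76126294, -0.63415734]]), 't': array([0.53983334, 0.13921746, 1.23945838])}
{'clock': 0.1, 'q': array([ 1.20489593,  0.47773953,  0.02234455,  1.55634675, -0.01148093,
        1.10929618, -0.08312172]), 'joint_vel': array([ 0.000583  , -0.00085661,  0.00181763, -0.00175072, -0.0001214 ,
       -0.0020193 ,  0.00093685]), 'joint_efforts': array([ 3.60804959e-03, -5.97761106e+01,  1.61296964e+00, -2.81955010e+01,
        1.27021325e-02,  5.04994081e-03, -3.66959489e-05]), 'tool_pos': array([ 0.17194929, -0.65220575,  0.24441061]), 'tool_rot': array([-3.11391794e+00, -4.03630764e-01,  5.51151077e-04]), 'ft_force': array([ 0.46065575,  0.38785386, -0.0754808 ]), 'torque': array([ 0.01189524,  0.05811496, -0.00679167]), 'gripper_width': 0.0853741703374238}
```

View pics/top0.png

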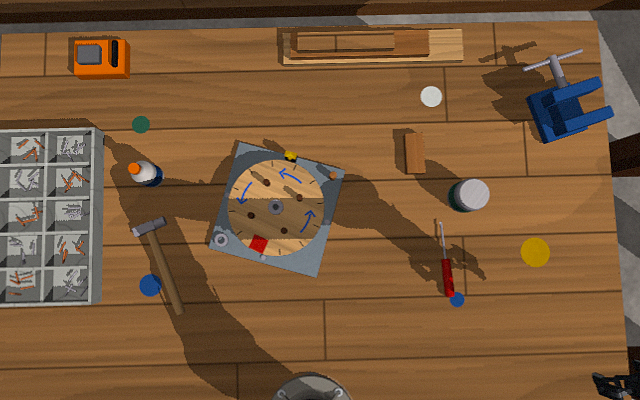

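View pics/side0.png

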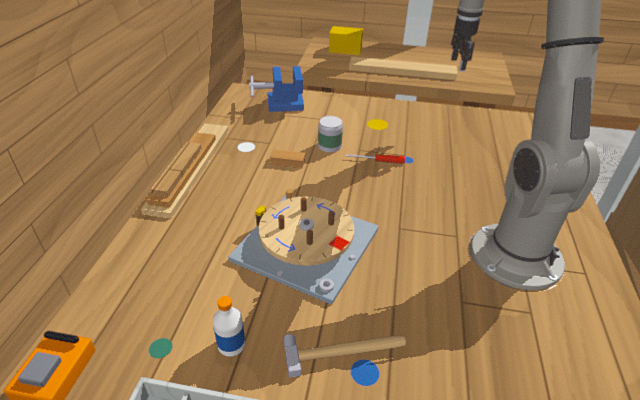

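The top view shows the wheel at about (272,207), the red patch at (258,245) and the pointer at (290,156), with the pegs around the hub. The side view shows the same things with the bottle and hammer nearer and the arm clear of the wheel, with the patch at (340,243) and the pointer at (260,213).

```bash
cat > h.py <<'E'
import numpy as np, cv2, json
from station import sensors, read_camera, camera_model, bot
def ray(n,uv,z):
    m=camera_model(n); K=np.array([[m['fx'],0,m['cx']],[0,m['fy'],m['cy']],[0,0,1]])
    p=cv2.undistortPoints(np.float64(uv).reshape(-1,1,2),K,m['D']).reshape(-1,2)
    d=np.c_[p,np.ones(len(p))]@m['R']; c=-m['R'].T@m['t']
    return (c+d*((z-c[2])/d[:,2])[:,None])[:,:2]
def mask(im,kind):
    h,s,v=cv2.split(cv2.cvtColor(im,cv2.COLOR_RGB2HSV)); h=h.astype(int)
    if kind=='red': return (((h<5)|(h>174))&(s>190)&(v>70)).astype(np.uint8)
    if kind=='yel': return ((h>24)&(h<33)&(s>200)&(v>120)).astype(np.uint8)
def blobs(m,a=8):
    k,_,st,c=cv2.connectedComponentsWithStats(m)
    return [(int(st[i,4]),c[i]) for i in range(1,k) if st[i,4]>=a]
E
python3 - <<'E'
from h import *
for n in ('top','side'):
    im=cv2.imread(f'pics/{n}0.png')[:,:,::-1].copy()
    for k,z in (('red',.07),('yel',.08)):
        for a,c in blobs(mask(im,k)): print(n,k,a,c.round(1),ray(n,c,z).round(4))
print('approx centre',ray('top',[(276,208)],.085),ray('side',[(307,224)],.085))
print('pegs',ray('top',[(267,182),(299,198),(285,230),(251,215)],.11))
im=cv2.imread('pics/top0.png'); a=cv2.resize(im[130:285,200:355],None,fx=3.8,fy=3.8,interpolation=2)
im=cv2.imread('pics/side0.png'); b=cv2.resize(im[170:310,220:390],None,fx=3.5,fy=3.5,interpolation=2)
cv2.imwrite('pics/c1.png',a);cv2.imwrite('pics/c2.png',b)
E
```

```text
top red 210 [258.1 243.5] [[0.4637 0.1203]]
top red 322 [447.2 277.7] [[ 0.3644 -0.3585]]
top yel 10 [289.2 154.8] [[0.6894 0.0356]]
side red 130 [390.2 158.4] [[ 0.3597 -0.284 ]]
side red 121 [338.5 242.5] [[0.4635 0.1242]]
side yel 240 [342.3  32.2] [[ 0.664  -1.3453]]
side yel 21 [358.2  35.9] [[ 0.5809 -1.312 ]]
side yel 24 [351.2  38.2] [[ 0.6106 -1.2724]]
side yel 8 [343.8  40.1] [[ 0.6421 -1.2394]]
side yel 18 [339.8  45.2] [[ 0.6511 -1.1701]]
side yel 22 [357.   45.5] [[ 0.5718 -1.1858]]
side yel 9 [331.7  49.4] [[ 0.6799 -1.11  ]]
side yel 9 [347.6  51.3] [[ 0.6057 -1.1042]]
side yel 12 [353.6  51. ] [[ 0.5793 -1.1145]]
side yel 164 [377.4 124.2] [[ 0.4167 -0.4724]]
side yel 52 [260.  209.5] [[0.6875 0.0526]]
approx centre [[0.55221463 0.07192772]] [[0.55160658 0.0888435 ]]
pegs [[0.61598297 0.09150408]
 [0.57372783 0.01254183]
 [0.49510356 0.04909625]
 [0.53446349 0.13260374]]
```

View pics/c1.png

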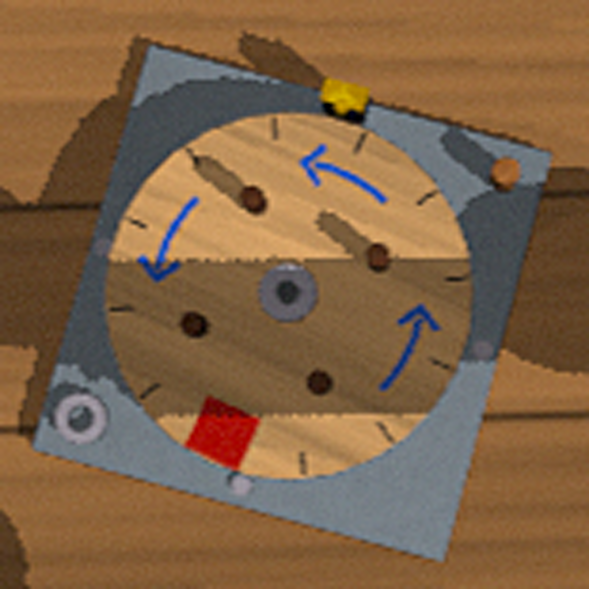

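Emit:
jog_arm:
  moves: "1 2.5 4.9 0 0 0 0;1 2.5 4.9 0 0 0 0;1 2.5 4.9 0 0 0 0;1 2.5 4.9 0 0 0 0;1 2.5 4.9 0 0 0 0;1 2.5 4.9 0 0 0 0;1 2.5 4.9 0 0 0 0;1 2.5 4.9 0 0 0 0;1 2.5 4.9 0 0 0 0;1 2.5 4.9 0 0 0 0;1 2.5 4.9 0 0 0 0"
  grip_force: 20

```text
clock: 1.48
tool_pos: [0.448, -0.0977, 0.2412]
tool_rot: [-3.115, -0.39, 0.006]
ft_force: [1.7, -0.9, -0.4]
gripper_width: 0.0005
```

```bash
python3 - <<'E'
from h import *
px=np.array([(255,200),(378,257),(320,382),(194,324)])/3.8+[200,130]-[.4,.4]
P=ray('top',px,.11); c=P.mean(0); print('top pegs',P.round(4),'c',c.round(4),np.linalg.norm(P-c,axis=1).round(4),np.degrees(np.arctan2(*(P-c).T[::-1])).round(1))
R=np.array([[.4637,.1203],[.4635,.1242]]); Y=np.array([[.6894,.0356],[.6875,.0526]])
for q in (R,Y): print(np.degrees(np.arctan2(*(q-c).T[::-1])).round(1))
o=sensors.get_obs(); print(o['clock'],o['tool_pos'],o['tool_rot'],o['joint_vel'].round(2),o['gripper_width'])
read_camera('top'); o=sensors.get_obs(); print(o['clock'],o['tool_pos'],o['joint_vel'].round(2))
E
```

```text
top pegs [[0.6154 0.0923]
 [0.5756 0.0123]
 [0.4949 0.052 ]
 [0.5348 0.1335]] c [0.5552 0.0725] [0.0634 0.0636 0.0637 0.0643] [  18.1  -71.2 -161.3  108.5]
[152.4 150.6]
[-15.4  -8.6]
1.475 [ 0.44796784 -0.09773086  0.24123291] [-3.11468872 -0.39037475  0.00555118] [-0.65  0.19 -0.37 -0.2   0.13  0.04 -1.07] 0.0004664241090033679
1.525 [ 0.45132868 -0.08988085  0.24180319] [ 0.04 -0.02  0.03  0.01 -0.02 -0.    0.2 ]
```

Emit:
jog_arm:
  moves: "1 2.4 3.8 0 0 0 0;1 2.4 3.8 -3.5 0 0 0;1 0 0 -5 0 0 0;1 0 0 -4.5 0 0 0;1 0 0 -1 0 0 0;1 0 0 0 0 0 0;1 0 0 0 0 0 0"

```text
clock: 2.4
tool_pos: [0.5026, -0.0099, 0.1007]
tool_rot: [-3.109, -0.409, -0.008]
ft_force: [0.2, 0.1, 0.0]
gripper_width: 0.0002
```

```bash
python3 - <<'E'
from h import *
a=read_camera('top'); o=sensors.get_obs(); print(o['clock'],o['tool_pos'],o['ft_force'])
b=read_camera('side')
cv2.imwrite('pics/d1.png',np.hstack([cv2.resize(a[100:300,170:370],(400,400)),cv2.resize(b[140:320,200:380],(400,400))])[:,:,::-1])
E
```

```text
2.45 [ 0.50285247 -0.00991459  0.10087176] [-0.04134235 -0.06047806 -0.28720272]
```

View pics/d1.png

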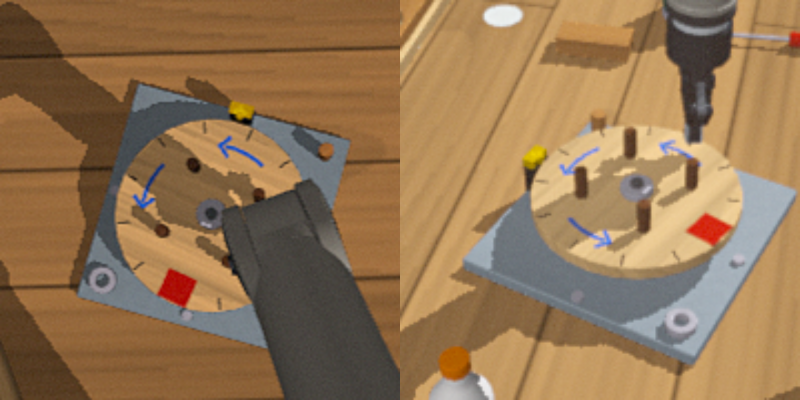

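The top view (left) and the side view (right) both keep the red patch and pointer in sight. The fingertip is over the outer band, behind peg1 and clear of the pegs. Next I touch the face lightly to get its height.

Emit:
jog_arm:
  moves: "1 0 0 -1.3 0 0 0;1 0 0 0 0 0 0;1 0 0 -0.3 0 0 0;1 0 0 -0.2 0 0 0"

```text
clock: 3.0
tool_pos: [0.5039, -0.0103, 0.0834]
tool_rot: [-3.11, -0.408, -0.014]
ft_force: [-0.3, -0.8, 1.5]
gripper_width: -0.0001
```

Emit:
jog_arm:
  moves: "1 0 0 -0.4 0 0 0"

```text
clock: 3.12
tool_pos: [0.5041, -0.0111, 0.0797]
tool_rot: [-3.111, -0.408, -0.014]
ft_force: [-3.3, -4.5, 12.5]
gripper_width: 0.0004
```

Emit:
jog_arm:
  moves: "1 0 0 2.1 0 0 0;1 0 0 0 0 0 0;1 1.2 0.4 0 0 0 0;1 1.8 0.6 0 0 0 0;1 1.8 0.6 0 0 0 0;1 1.8 0.6 0 0 0 0;1 1.8 0.6 0 0 0 0;1 -0.3 -0.1 3 0 0 0;1 -0.5 -0.2 4 0 0 0"

```text
clock: 4.25
tool_pos: [0.5831, 0.0171, 0.1635]
tool_rot: [-3.108, -0.409, 0.003]
ft_force: [0.5, 0.2, -0.6]
gripper_width: 0.0
```

```bash
cat >> h.py <<'E'
C=np.array([.555,.0725]); PT=np.radians(-15.3)
def ang(n,save=None):
    t=sensors.get_obs()['clock']; im=read_camera(n); best=None
    if save: cv2.imwrite(save,im[:,:,::-1])
    for a,c in blobs(mask(im,'red'),20):
        p=ray(n,c,.07)[0]-C
        if .085<np.hypot(*p)<.125: best=(a,np.hypot(*p),np.arctan2(p[1],p[0])-PT)
    return t,best
E
python3 - <<'E'
from h import *
for n in ('side','top','side','top'):
    print(n,ang(n))
o=sensors.get_obs(); print(o['clock'],o['tool_pos'],o['ft_force'])
E
```

```text
side (4.25, (79, np.float64(0.09779748606971869), np.float64(-1.8364523869835556)))
top (4.3, None)
side (4.35, (74, np.float64(0.09705700417814464), np.float64(-1.5138241820690712)))
top (4.4, None)
4.45 [0.58384281 0.01673855 0.16448734] [ 0.46883882  0.09930705 -0.4665695 ]
```

Emit:
jog_arm:
  moves: "1 -2.8 -2.2 -1 0 0 0;1 -2.8 -2.2 -1 0 0 0;1 0 0 -0.8 0 0 0;1 0 0 0 0 0 0"

```text
clock: 4.95
tool_pos: [0.5254, -0.027, 0.1307]
tool_rot: [-3.107, -0.411, 0.006]
ft_force: [-0.3, 1.0, 0.0]
gripper_width: 0.0002
```

```bash
python3 - <<'E'
from h import *
for i in range(8):
    s=ang('side','pics/s_%d.png'%i if i==5 else None); t=ang('top'); print(s,t)
o=sensors.get_obs(); print(o['clock'],o['tool_pos'],o['ft_force'])
E
```

```text
(4.95, (103, np.float64(0.10546423574886618), np.float64(0.328926302832898))) (5.0, (200, np.float64(0.10555116045027137), np.float64(0.4360261177503689)))
(5.05, (105, np.float64(0.10619156389982587), np.float64(0.6086135895736668))) (5.1, (195, np.float64(0.10520123655745248), np.float64(0.7085169071366438)))
(5.15, (112, np.float64(0.10743067619489544), np.float64(0.8790466212641317))) (5.2, (196, np.float64(0.10589274448047781), np.float64(0.9735590297068298)))
(5.25, (122, np.float64(0.10899290022625548), np.float64(1.132917304908135))) (5.3, (198, np.float64(0.10622845330081009), np.float64(1.2398440159403552)))
(5.35, (129, np.float64(0.10871857805094522), np.float64(1.3832049446990664))) (5.4, (201, np.float64(0.10605233939517004), np.float64(1.4960992171512117)))
(5.45, (138, np.float64(0.1092281831357982), np.float64(1.6440696096621412))) (5.5, (209, np.float64(0.10539641771230432), np.float64(1.7551685799965293)))
(5.55, (138, np.float64(0.1093326281780352), np.float64(1.8926130667906758))) (5.6, (205, np.float64(0.10508422887883845), np.float64(2.0074182739615067)))
(5.65, (137, np.float64(0.10907224392112602), np.float64(2.133577687785882))) (5.7, (210, np.float64(0.10441747559202583), np.float64(2.253052069731725)))
5.75 [ 0.52560724 -0.02752371  0.13205637] [-0.3553559  -0.19426873 -0.52122253]
```

Emit:
jog_arm:
  moves: "1 0 0 0 0 0 0;1 0 0 0 0 0 0;1 0 0 0 0 0 0;1 0 0 0 0 0 0;1 0 0 0 0 0 0;1 0 0 0 0 0 0;1 0 0 0 0 0 0;1 0 0 0 0 0 0;1 0 0 0 0 0 0;1 0 0 0 0 0 0;1 0 0 0 0 0 0;1 0 0 0 0 0 0;1 0 0 0 0 0 0;1 0 0 0 0 0 0;1 0 0 0 0 0 0;1 0 0 0 0 0 0;1 0 0 0 0 0 0;1 0 0 0 0 0 0;1 0 0 0 0 0 0;1 0 0 0 0 0 0"

```text
clock: 8.25
tool_pos: [0.5256, -0.0276, 0.1321]
tool_rot: [-3.108, -0.41, 0.003]
ft_force: [-1.0, 0.5, 0.5]
gripper_width: 0.0001
```

```bash
cat > pred.py <<'E'
from h import *
from scipy.integrate import solve_ivp
import sys
def go(N,off):
    d=[]
    for i in range(N):
        t,b=ang('top')
        if b: d.append((t,b[2]))
    d=np.array(d); th=np.unwrap(d[:,1]); t=d[:,0]
    th+=2*np.pi*np.round((off-th.mean())/(2*np.pi))
    p=np.polyfit(t-t[-1],th,1 if len(t)<12 else 2); w=p[-2]; print('t',t[-1],'th',p[-1],'w',w)
    e=lambda t,y:y[0]-0
    s=solve_ivp(lambda t,y:[y[1],-(.1*y[1]+.12)],(0,15),[p[-1],w],max_step=.05)
    for k in (2,4,6):
        i=np.searchsorted(s.y[0],k*np.pi)
        if 0<i<len(s.t) and s.y[1][i]>0: print(k,'pi at',t[-1]+s.t[i],'w',s.y[1][i])
    o=sensors.get_obs(); print(o['clock'],o['tool_pos'],o['ft_force'])
go(int(sys.argv[1]),float(sys.argv[2]))
E
python3 pred.py 12 7.8
```

```text
t 8.8 th 8.221398071524916 w 1.4016913811333682
4 pi at 14.14999999999999 w 0.3237307443642101
8.85 [ 0.52560149 -0.02758474  0.1320746 ] [ 0.19018693 -0.12233153  0.39356545]
```

Emit:
jog_arm:
  moves: "1 0 0 0 0 0 0;1 0 0 0 0 0 0;1 0 0 0 0 0 0;1 0 0 0 0 0 0;1 0 0 0 0 0 0;1 0 0 0 0 0 0;1 0 0 0 0 0 0;1 0 0 0 0 0 0;1 0 0 0 0 0 0;1 0 0 0 0 0 0;1 0 0 0 0 0 0;1 0 0 0 0 0 0;1 0 0 0 0 0 0;1 0 0 0 0 0 0;1 0 0 0 0 0 0;1 0 0 0 0 0 0"

```text
clock: 10.85
tool_pos: [0.5256, -0.0276, 0.1321]
tool_rot: [-3.108, -0.41, 0.003]
ft_force: [1.1, -0.0, -0.6]
gripper_width: 0.0001
```

```bash
python3 pred.py 14 11
```

```text
t 10.9 th 10.416038339843421 w 0.5258905469903276
11.55 [ 0.52562981 -0.02756865  0.13207544] [0.62671308 0.16779552 0.06335504]
```

```bash
sed -i "s/ang('top')/ang(sys.argv[3])/" pred.py; python3 pred.py 6 11.2 side; python3 -c "
from h import *; print(ang('top'))"
```

```text
t 11.8 th 11.255342665245148 w 0.7609526388161385
4 pi at 14.25 w 0.33484652967875905
11.85 [ 0.52561325 -0.02756344  0.13206762] [0.04738507 0.18493061 0.76673568]
(11.85, None)
```

Emit:
jog_arm:
  moves: "1 0 0 0 0 0 0;1 0 0 0 0 0 0;1 0 0 0 0 0 0;1 0 0 0 0 0 0;1 0 0 0 0 0 0;1 0 0 0 0 0 0;1 0 0 0 0 0 0"

```text
clock: 12.78
tool_pos: [0.5256, -0.0276, 0.1321]
tool_rot: [-3.108, -0.41, 0.003]
ft_force: [0.6, -0.3, 0.3]
gripper_width: 0.0
```

```bash
python3 pred.py 4 12 side; python3 -c "
from h import *; print(ang('top'),ang('side','pics/s1.png'),ang('top','pics/t1.png'))"
```

```text
t 12.925 th 11.870952354319282 w 0.4526335401081985
12.975 [ 0.52561538 -0.02758959  0.13206499] [-0.28318325  0.02909016  0.0310498 ]
(12.975, (97, np.float64(0.1054433771596285), np.float64(-0.599861911414172))) (13.025, (75, np.float64(0.0996497198628026), np.float64(-0.6575206180934567))) (13.075, (118, np.float64(0.10525648564146997), np.float64(-0.5800202085167954)))
```

```bash
python3 - <<'E'
import cv2,numpy as np
a=cv2.imread('pics/t1.png');b=cv2.imread('pics/s1.png')
cv2.imwrite('pics/d2.png',np.hstack([cv2.resize(a[130:280,200:350],(400,400)),cv2.resize(b[160:290,230:360],(400,400))]))
E
```

```text
(no output)
```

View pics/d2.png

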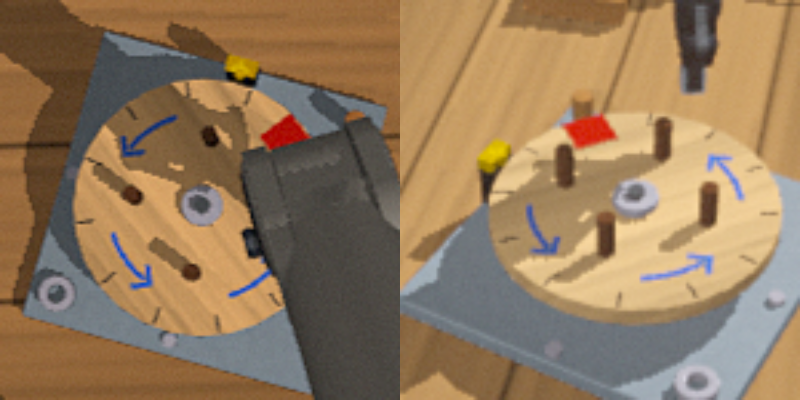

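The top view shows the red patch at about (285,133) in the crop, partly hidden by the hand. The side view shows the whole patch at (590,130), still short of the pointer, and the fingertip clear above the wheel.

Emit:
jog_arm:
  moves: "1 0 0 0 0 0 0;1 0 0 0 0 0 0;1 0 0 0 0 0 0;1 0 0 0 0 0 0;1 0 0 0 0 0 0;1 0 0 0 0 0 0"

```text
clock: 13.88
tool_pos: [0.5256, -0.0276, 0.1321]
tool_rot: [-3.108, -0.41, 0.003]
ft_force: [-0.8, -0.3, 0.6]
gripper_width: 0.0002
```

```bash
python3 -c "
from h import *
for i in range(2): print(ang('top'),ang('side'))"
```

```text
(13.875, (203, np.float64(0.10384367183234404), np.float64(-0.3964047995929141))) (13.925, (73, np.float64(0.10065280305736381), np.float64(-0.3542651348725069)))
(13.975, (199, np.float64(0.10403322221642976), np.float64(-0.3697153460165221))) (14.025, (71, np.float64(0.10145282381832653), np.float64(-0.35295903198868017)))
```

Emit:
jog_arm:
  moves: "1 0 0 -2 0 0 0;1 0 0 -1.8 0 0 0;1 0 0 0 0 0 0;1 0 0 0 0 0 0"

```text
clock: 14.58
tool_pos: [0.5261, -0.0275, 0.0933]
tool_rot: [-3.108, -0.41, 0.002]
ft_force: [0.4, 1.1, -1.3]
gripper_width: 0.0
```

```bash
python3 - <<'E'
from h import *
q=ray('top',np.array([(150,42),(552,152),(443,560),(35,447)])/3.8+[199.6,129.6],.018); print('corners c',q.mean(0))
e=q[1]-q[0]; f=q[2]-q[3]; g=q[0]-q[3]; h=q[1]-q[2]
print([np.degrees(np.arctan2(v[1],v[0])).round(1) for v in (e,f,g,h)],[np.linalg.norm(v).round(3) for v in (e,f,g,h)])
print(ang('top','pics/t2.png'),ang('side'),ang('top'))
o=sensors.get_obs(); print(o['clock'],o['tool_pos'],o['ft_force'])
E
```

```text
corners c [0.55752553 0.07293042]
[np.float64(-107.0), np.float64(-106.9), np.float64(-16.3), np.float64(-16.7)] [np.float64(0.299), np.float64(0.296), np.float64(0.299), np.float64(0.298)]
(14.575, (200, np.float64(0.10410486754747611), np.float64(-0.2607990619934557))) (14.625, (86, np.float64(0.10080065824559517), np.float64(-0.22517171782047574))) (14.675, (201, np.float64(0.10412635709730672), np.float64(-0.2511308444958079)))
14.725 [ 0.5262599  -0.02763774  0.09356672] [-0.6127345   0.08436703  0.94089966]
```

Emit:
jog_arm:
  moves: "1 0 0 -0.4 0 0 0;1 0 0 0 0 0 0;1 0 0 0 0 0 0"

```text
clock: 15.1
tool_pos: [0.5268, -0.0277, 0.09]
tool_rot: [-3.108, -0.41, -0.001]
ft_force: [-0.2, 0.6, -0.0]
gripper_width: -0.0001
```

```bash
python3 - <<'E'
from h import *
print(ang('top','pics/t3.png'),ang('side','pics/s3.png'),ang('top'))
o=sensors.get_obs(); print(o['clock'],o['tool_pos'],o['ft_force'])
a=cv2.imread('pics/t3.png'); b=cv2.imread('pics/s3.png')
cv2.imwrite('pics/d3.png',np.hstack([cv2.resize(a[140:260,215:335],(400,400),interpolation=2),cv2.resize(b[180:280,240:340],(400,400),interpolation=2)]))
E
```

```text
(15.1, (200, np.float64(0.10452633756266029), np.float64(-0.21202687907029721))) (15.15, (76, np.float64(0.10041123136709271), np.float64(-0.17357880728661013))) (15.2, (200, np.float64(0.10456485415671664), np.float64(-0.20674285442661877)))
15.25 [ 0.52669691 -0.02766887  0.08999117] [-0.1835534   0.20959136  0.09648944]
```

View pics/d3.png

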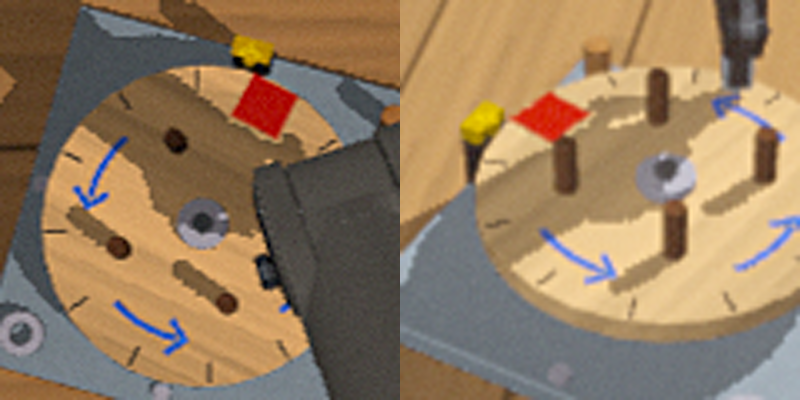

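```bash
python3 - <<'E'
from h import *
dg=lambda v:np.degrees(np.arctan2(v[...,1],v[...,0]))
P=ray('top',np.array([(176,139),(119,246),(228,302)])/3.333+[214.6,139.6],.11)
for a,b in ((0,1),(1,2),(0,2)): print('peg chord',np.linalg.norm(P[a]-P[b]).round(4),dg(P[b]-P[a]).round(1))
ctr=(P[0]+P[2])/2; print('ctr',ctr,dg(P-ctr).round(1))
im=cv2.imread('pics/t3.png')[:,:,::-1].copy(); m=mask(im,'red'); m[:,340:]=0
cn=max(cv2.findContours(m,0,1)[0],key=cv2.contourArea); r=cv2.minAreaRect(cn); bx=ray('top',cv2.boxPoints(r),.07); print('box',bx.round(4),'edge dirs',[dg(bx[(i+1)%4]-bx[i]).round(1) for i in range(4)])
hsv=cv2.cvtColor(im,cv2.COLOR_RGB2HSV); y=((hsv[...,0]>22)&(hsv[...,0]<34)&(hsv[...,1]>215)).astype(np.uint8); y[:, :270]=0;y[:,310:]=0;y[:140]=0;y[175:]=0
print('yellow px',np.argwhere(y).min(0),np.argwhere(y).max(0),y.sum())
c=np.argwhere(y).mean(0)[::-1]; 
for C0 in (C,ctr,np.array([.5575,.073])):
    q=ray('top',[c],.07)[0]; rd=ray('top',[r[0]],.07)[0]
    print(C0,'pointer',dg(q-C0).round(1),np.linalg.norm(q-C0).round(4),'red',dg(rd-C0).round(1),'tip',ray('top',[c],.07))
E
```

```text
peg chord 0.0906 151.1
peg chord 0.0914 -118.6
peg chord 0.1283 -163.5
ctr [0.55621426 0.07224805] [  16.5  106.  -163.5]
box [[ 0.6418  0.0494]
 [ 0.6735  0.0314]
 [ 0.6545 -0.0011]
 [ 0.6229  0.017 ]] edge dirs [np.float64(-29.6), np.float64(-120.4), np.float64(150.2), np.float64(59.7)]
yellow px [151 285] [159 296] 54
[0.555  0.0725] pointer -15.9 0.1411 red -27.4 tip [[0.69075231 0.03392163]]
[0.55621426 0.07224805] pointer -15.9 0.1399 red -27.6 tip [[0.69075231 0.03392163]]
[0.5575 0.073 ] pointer -16.3 0.1389 red -28.3 tip [[0.69075231 0.03392163]]
```

By pegs, patch edges and pointer, the wheel is stopping about 12° (26 mm) short of the pointer. I won't push it there. The patch is still inside the permitted touch zone, so I'll give it a proper second flick for another full coasting turn. First I place the finger behind the peg.

Emit:
jog_arm:
  moves: "1 0 0 1 0 0 0;1 -1.1 1.9 0 0 0 0;1 0 0 0 0 0 0;1 0 0 0 0 0 0"

```text
clock: 15.75
tool_pos: [0.5167, -0.0091, 0.1022]
tool_rot: [-3.109, -0.408, -0.004]
ft_force: [-0.0, -0.3, 0.7]
gripper_width: -0.0
```

```bash
python3 - <<'E'
from h import *
print(ang('top'),ang('side','pics/s4.png'))
o=sensors.get_obs(); print(o['clock'],o['tool_pos'],o['ft_force'])
E
```

```text
(15.75, (196, np.float64(0.1043787136298423), np.float64(-0.20048927732804145))) (15.8, (82, np.float64(0.10154551362528846), np.float64(-0.16653507002662143)))
15.85 [ 0.51654824 -0.00897868  0.10200006] [ 1.23782361 -0.52257974 -0.78877196]
```

Emit:
jog_arm:
  moves: "1 1.1 0.3 0 0 0 0;1 1.6 0.5 0 0 0 0;1 1.6 0.5 0 0 0 0;1 1.6 0.5 0 0 0 0;1 -0.3 -0.1 3 0 0 0;1 -1.5 -1 3 0 0 0"

```text
clock: 16.6
tool_pos: [0.5643, -0.0003, 0.1607]
tool_rot: [-3.107, -0.408, 0.001]
ft_force: [0.4, -0.7, -0.1]
gripper_width: -0.0002
```

```bash
python3 - <<'E'
from h import *
for i in range(4): print(ang('top'),ang('side'))
o=sensors.get_obs(); print(o['clock'],o['tool_pos'],o['ft_force'])
E
```

```text
(16.6, (201, np.float64(0.10601519157937353), np.float64(0.9762555487327785))) (16.65, (119, np.float64(0.10889617589435543), np.float64(1.1407723492715767)))
(16.7, (203, np.float64(0.10603118710039318), np.float64(1.2633659386358924))) (16.75, (125, np.float64(0.10907096913217251), np.float64(1.4321604324801531)))
(16.8, (204, np.float64(0.1059753954748867), np.float64(1.5434553395317716))) (16.85, (131, np.float64(0.10901053220004231), np.float64(1.6951861095484548)))
(16.9, (212, np.float64(0.10484125078806363), np.float64(1.824988590392709))) (16.95, (137, np.float64(0.10829863684109187), np.float64(1.9643108813636938)))
17.0 [ 0.56239653 -0.00127956  0.15915865] [0.04357422 0.0875376  0.58823815]
```

Emit:
jog_arm:
  moves: "1 -1.8 -1.3 -1.3 0 0 0;1 -1.8 -1.3 -1.2 0 0 0;1 0 0 0 0 0 0;1 0 0 0 0 0 0;1 0 0 0 0 0 0;1 0 0 0 0 0 0;1 0 0 0 0 0 0;1 0 0 0 0 0 0;1 0 0 0 0 0 0;1 0 0 0 0 0 0;1 0 0 0 0 0 0;1 0 0 0 0 0 0;1 0 0 0 0 0 0;1 0 0 0 0 0 0;1 0 0 0 0 0 0"

```text
clock: 18.88
tool_pos: [0.529, -0.0241, 0.133]
tool_rot: [-3.105, -0.412, 0.002]
ft_force: [-1.3, 1.0, 0.3]
gripper_width: 0.0002
```

```bash
python3 - <<'E'
from h import *
for i in range(3): print(ang('top'),ang('side'))
o=sensors.get_obs(); print(o['clock'],o['tool_pos'],o['ft_force'])
E
```

```text
(18.875, (198, np.float64(0.1050726912301162), np.float64(0.3077485136615816))) (18.925, (96, np.float64(0.10580687011865691), np.float64(0.4418116506846239)))
(18.975, (195, np.float64(0.10571405748395907), np.float64(0.49945163265370063))) (19.025, (100, np.float64(0.10546315370540792), np.float64(0.6312816645368258)))
(19.075, (194, np.float64(0.10578767719884327), np.float64(0.694429731941834))) (19.125, (107, np.float64(0.10756169485518634), np.float64(0.8166893849374863)))
19.175 [ 0.52894531 -0.0240576   0.132968  ] [0.09454714 0.11287808 0.42823896]
```

Emit:
jog_arm:
  moves: "1 0 0 0 0 0 0;1 0 0 0 0 0 0;1 0 0 0 0 0 0;1 0 0 0 0 0 0;1 0 0 0 0 0 0;1 0 0 0 0 0 0;1 0 0 0 0 0 0;1 0 0 0 0 0 0;1 0 0 0 0 0 0;1 0 0 0 0 0 0;1 0 0 0 0 0 0;1 0 0 0 0 0 0;1 0 0 0 0 0 0;1 0 0 0 0 0 0;1 0 0 0 0 0 0;1 0 0 0 0 0 0;1 0 0 0 0 0 0;1 0 0 0 0 0 0;1 0 0 0 0 0 0;1 0 0 0 0 0 0"

```text
clock: 21.68
tool_pos: [0.529, -0.024, 0.133]
tool_rot: [-3.105, -0.412, 0.002]
ft_force: [-0.4, -0.0, -0.4]
gripper_width: -0.0004
```

Emit:
jog_arm:
  moves: "1 0 0 0 0 0 0;1 0 0 0 0 0 0;1 0 0 0 0 0 0;1 0 0 0 0 0 0;1 0 0 0 0 0 0;1 0 0 0 0 0 0"

```text
clock: 22.42
tool_pos: [0.529, -0.024, 0.133]
tool_rot: [-3.105, -0.412, 0.002]
ft_force: [0.1, -0.0, -0.4]
gripper_width: 0.0005
```

```bash
python3 - <<'E'
from h import *
for i in range(2): print(ang('top'),ang('side'))
o=sensors.get_obs(); print(o['clock'],o['tool_pos'],o['ft_force'])
E
```

```text
(22.425, None) (22.475, (73, np.float64(0.09865678314629665), np.float64(-0.8109159129938626)))
(22.525, None) (22.575, (76, np.float64(0.09982048697771398), np.float64(-0.7341687259962573)))
22.625 [ 0.52895697 -0.02407633  0.13298875] [ 0.66203585 -0.04861702 -0.00469784]
```

Emit:
jog_arm:
  moves: "1 0 0 0 0 0 0;1 0 0 0 0 0 0;1 0 0 -2.5 0 0 0;1 0 0 -1.5 0 0 0"

```text
clock: 23.12
tool_pos: [0.5302, -0.0241, 0.0933]
tool_rot: [-3.105, -0.412, -0.003]
ft_force: [-0.1, -0.7, -0.7]
gripper_width: -0.0004
```

```bash
python3 - <<'E'
from h import *
for i in range(3): print(ang('top'))
o=sensors.get_obs(); print(o['clock'],o['tool_pos'],o['ft_force'])
E
```

```text
(23.125, (200, np.float64(0.10392686175403126), np.float64(-0.27835670605647844)))
(23.175, (203, np.float64(0.10386947148943108), np.float64(-0.24246292566283523)))
(23.225, (197, np.float64(0.10427532305983567), np.float64(-0.20283758674729824)))
23.275 [ 0.53022747 -0.02393125  0.09372308] [-0.47993518 -0.12382425  0.34162983]
```

Emit:
jog_arm:
  moves: "1 0 0 -0.7 0 0 0;1 0 0 -0.7 0 0 0;1 0 0 -0.3 0 0 0;1 0 0 -0.1 0 0 0"

```text
clock: 23.78
tool_pos: [0.535, -0.0254, 0.0791]
tool_rot: [-3.109, -0.41, -0.017]
ft_force: [-0.4, -1.1, 13.0]
gripper_width: 0.0002
```

```bash
python3 - <<'E'
from h import *
for i in range(3): print(ang('top','pics/t5.png'))
print(ang('side','pics/s5.png'))
o=sensors.get_obs(); print(o['clock'],o['tool_pos'],o['ft_force'])
a=cv2.imread('pics/t5.png'); b=cv2.imread('pics/s5.png')
cv2.imwrite('pics/d5.png',np.hstack([cv2.resize(a[140:260,215:335],(400,400),interpolation=2),cv2.resize(b[180:280,240:340],(400,400),interpolation=2)]))
E
```

```text
(23.775, (204, np.float64(0.10484217393662083), np.float64(0.008668558233054402)))
(23.825, (204, np.float64(0.1047780065712132), np.float64(0.011267123497173903)))
(23.875, (203, np.float64(0.10467610898835403), np.float64(0.010456157030164392)))
(23.925, (90, np.float64(0.10261939933352826), np.float64(0.04531573922766774)))
23.975 [ 0.53507945 -0.02540279  0.07928864] [-1.32257028 -0.96976367 11.92224021]
```

View pics/d5.png

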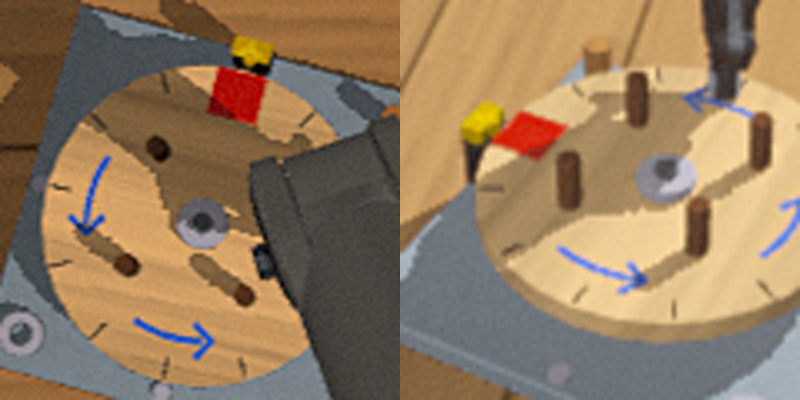

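The wheel stopped with the pointer tip at the red patch: (252,70) against the patch at (238,95) in the top crop, and the side view agrees. I'll lift straight off.

Emit:
jog_arm:
  moves: "1 0 0 0.4 0 0 0;1 0 0 1.5 0 0 0;1 0 0 4 0 0 0;1 0 -1 5 0 0 0;1 -0.5 -3 3 0 0 0;1 -0.5 -3 0 0 0 0;1 0 0 0 0 0 0;1 0 0 0 0 0 0"

```text
clock: 24.98
tool_pos: [0.5251, -0.0955, 0.2276]
tool_rot: [-3.109, -0.415, -0.025]
ft_force: [0.5, -0.5, -0.0]
gripper_width: 0.0005
```

```bash
python3 - <<'E'
from h import *
print(ang('top'),ang('side'))
for i in range(4): read_camera('top')
print(ang('top','pics/t6.png'),ang('side','pics/s6.png'))
o=sensors.get_obs(); print(o['clock'],o['tool_pos'],o['ft_force'],o['joint_vel'].round(3))
cv2.imwrite('pics/d6.png',np.vstack([cv2.resize(cv2.imread(f'pics/{n}6.png')[60:340,80:],(560,280)) for n in 'ts']))
E
```

```text
(24.975, (200, np.float64(0.1051643037228652), np.float64(0.0524867069227464))) (25.025, (89, np.float64(0.1042853778386385), np.float64(0.08942245174866117)))
(25.275, (197, np.float64(0.10480867119046629), np.float64(0.0546347209102748))) (25.325, (81, np.float64(0.10436850001122268), np.float64(0.0858284413408067)))
25.375 [ 0.52511347 -0.09580321  0.22699195] [-0.37000102 -0.30127592  0.42990551] [ 0.002 -0.001  0.002  0.     0.001 -0.    -0.   ]
```

View pics/d6.png

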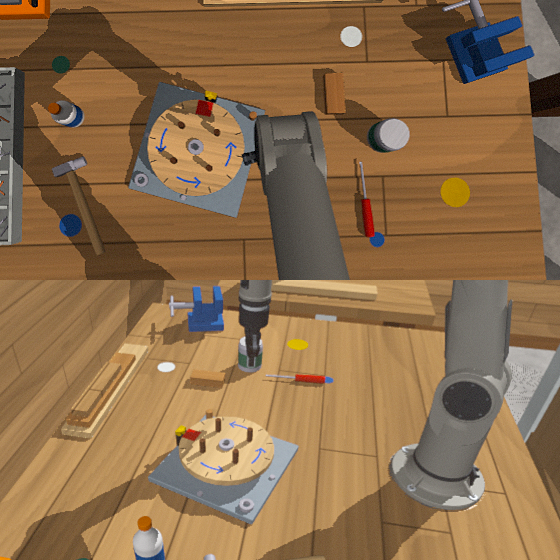

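The wheel is at rest about 0.05 rad (7 mm) from the pointer, the hand is clear, and everything else is where it was.

```bash
python3 -c "
from h import *
print(ang('top')); print(bot.close_job())"
```

```text
(25.375, (200, np.float64(0.1049676590717926), np.float64(0.053630816220323035)))
the job is handed in; nothing more can be done
None
```

The wheel is stopped with the pointer inside the red patch, but it took two flicks, and I handed the job in at 25.4 s.

- **First flick:** it reached about 3 rad/s and coasted about 2.5 turns. It then ran down on its own about 0.2 rad (25–26 mm) short of the pointer, so I never braked it on that pass.
- **Second flick:** I did not push it the last bit. While the patch was still within 75 mm of the pointer, I flicked a peg again (about 2.8 rad/s). It coasted nearly two more turns before I braked it on its second pass. The instructions do not mention a second flick, so whether it is accepted is for the judging.
- **Braking:** I pressed a fingertip straight down with about 12 N, and the wheel stopped at about +0.01 rad.
- **Lift-off:** the wheel crept on to about +0.05 rad as the finger came away.

Before the first flick I also touched the face lightly, with the wheel at rest, to find its height.

Last checks:
- **Position:** the top camera put the patch at +0.053 rad, about 7 mm from the pointer, with no change over 0.4 s. The side camera read about +0.087 rad (11 mm), a bias of about 0.035 rad it also showed earlier. My pointer bearing is uncertain by about 0.02 rad. All of these are within the 22 mm limit.
- **Clearance:** the hand was off the wheel with no force on it, and the other things looked unmoved in the last picture. I did not measure their positions.

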